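# Take the rotor off the tube mixer

### The arm

A 6-joint arm with a two-finger parallel gripper is mounted at the origin on the work surface. World frame = base frame: x ahead of the robot, y to its left, z up, the work surface at z = 0. Lengths are in m, angles in rad, forces in N, time in s.
With the tool pointing down it reaches from about 0.425 to 1.125 m from the base axis. Payload 14.9 kg.
Tool frame: the origin (TCP) lies midway between the tips of the shut fingers; the grasp point (between the pads) lies 19 mm behind it (r.grasp_offset is the distance from the TCP to the grasp point, in m); z points along the fingers, y is the direction in which the jaws open and shut (so a half turn about z gives the same grasp; the last joint's range is limited). The gripper opens to 91 mm and grips with 3 to 60 N. Pads are 32 mm wide; open, the fingers measure 118 mm over their backs; the gripper's body (76 mm by 178 mm) begins 60 mm behind the grasp point.
Start: joints at [1.257, 0.379, 1.734, -0, 1.028, -0.033], TCP at [0.194, 0.673, 0.214] pointing down, gripper open.
Joint ranges: [-2.77, 2.77], [-0.74, 2.19], [0, 2.66], [-1.06, 4.2], [0.31, 2.87], [-3.08, 3.08]. Speed limits (rad/s): [1.89, 1.89, 2.39, 3.14, 3.14, 3.14].

### API

Orientations are given as a unit quaternion [x, y, z, w].
In Python, from rig import telemetry, cams, order, r gives the robot as it stands.
- The arm moves only by the shell command python3 -m jog 'ROWS' [FORCE]. ROWS is JSON, a list that holds one entry, the list of rows, each a list of 7 numbers: the shift along the world's x, y, z in cm, then the turn, a rotation vector about the world's x, y, z in degrees, then the finger opening in cm, from 0 to 9.12. A call has 1 to 5 rows; each row is the pose to reach, as a shift and turn from the pose commanded when the call began; what a row does not reach only later rows make up. A row lasts 1/12 s, in which the tool goes at most 41.7 mm and 7.16 degrees, less where a joint would pass 70% of its speed; a pose out of reach is approached as far as the arm can. A call with a gripper value outside its range is refused whole. The fingers move at their own pace and stop on an object; FORCE is the grip in N (left out, the last holds). Time passes only in rows, so rows that repeat a pose let the fingers close. It gives the time, the measured TCP pose, the force and the opening at its end, in the units of the state.
- telemetry.get_state(): the state, without advancing time (a new reading comes with each control period).
- cams.snapshot(name): name is "side" or "top" or "wrist"; returns the picture (420x560x3 uint8, red, green, blue); there is no depth.
- cams.calibration(name): a dict with "fx", "fy", "cx", "cy" (pixels), "cam_to_world" (4x4, takes a point from camera to world coordinates). Camera axes: x right, y down, z forward; pixel columns grow to the right and rows downward; lengths in m; the calibration is good to about 2 mm. A picture is of the moment at which its call begins: read the wrist's pose just before it. calibration takes no time and is no camera call; for the wrist camera it gives the pose at the moment of the call.
- order.hand_in(): hands the job in, once; it reports no verdict.
The state is a dict: "time_s": time; "joint_positions": joint angles; "joint_velocities": joint speeds; "joint_efforts": joint torques, N m; "tool_pos": TCP position; "eef_rot": TCP orientation; "force": force on the tool from outside, world axes, zero at the start; "moment": the same for the moment, N m; "opening": finger opening in m.
Only numpy, scipy, OpenCV 4.12 (cv2) and the standard library are available. Lean on these libraries where they do the work, as an engineer would, in place of code of your own. Each camera call takes 0.05 s, during which the arm holds its last target. There are 200 camera calls.

### The job

Take the rotor off the tube mixer for cleaning: unscrew the knurled thumb nut from the top of the spindle until it comes free, lift it clear and lay it in the steel tray. Then lift the rotor off the spindle by its hub and set it down gently, hub up, in the middle of the square white mat so that no part of it hangs over the edge. Do not drop either part, and leave the other things on the table where they are.

Things in the scene. Friction and masses are not known exactly. Their poses are not given: they have to be found in the camera images.
- mixer: Tube mixer, a fixed white square machine 150 mm wide, deck 66 mm high. Origin on the table under the spindle, z up. An upright steel spindle stands on its axis, its end threaded, 25 mm in diameter, top 157.5 mm above the origin. The rotor stands on a flange 74 mm above the origin; the nut starts on top of the rotor's hub, its underside at 130 mm.
- spindle_top (a point): Centre of the spindle's top end, 157.5 mm above the table. The thread is coarse and right-handed: turned anticlockwise seen from above the nut climbs 16.5 mm per full turn; after about 0.6 turn (3.8 rad, 10 mm of climb) it lets go and lifts straight off. Until then it cannot be pulled up.
- nut: Knurled steel thumb nut, a ring 50 mm in diameter and 24 mm high, bore 26 mm, about 80 g, the spindle's end showing through it. Origin at the centre of its underside, z along the axis. Starts fully down, finger-loose: it turns with little effort and stays where it is when let go. To clear the spindle's top its underside must rise 28 mm in all.
- rotor: Aluminium rotor, about 300 g: a disc 116 mm in diameter, 12 mm thick, with a central round hub 40 mm in diameter whose top is 56 mm above the disc's underside. Bore 28 mm, loose over the spindle, held only by the nut. Origin at the centre of its underside, z up. With the nut off it lifts straight up; its underside must rise 84 mm to clear the spindle.
- tray: Fixed open rectangular steel instrument tray, 180 mm (own x) by 140 mm (own y), 26 mm high, walls and floor 3 mm thick. Origin at the centre of its underside.
- mat: Fixed flat white plastic mat, 180 mm square and 4 mm thick. Origin at the centre of its underside, its top 4 mm above. (The larger oblong sheet farther out is only paper.)
- marker: Black marker pen lying on the table, 125 x 13 x 13 mm, long along its x; origin at the centre of its underside. Bystander.
- clip: Steel and grey clamp lying on the table, 85 x 16 x 12 mm, long along its x; origin at the centre of its underside. Bystander.
- bottle: White bottle with a red cap, 72 mm in diameter, 170 mm tall; origin at the centre of its underside. Bystander.
- meter: White hand-held meter lying flat, 75 x 160 x 30 mm; origin at the centre of its underside. Bystander.
- rack: White tube rack with tubes, 60 x 160 mm, 72 mm to the tube caps; origin at the centre of its underside. Bystander.
- dish: Small round glass dish, 90 mm in diameter, 22 mm high; origin at the centre of its underside. Bystander.
- tipbox: Yellow box, 122 x 87 x 47 mm; origin at the centre of its underside. Bystander.
Things that resemble listed ones, but are neither listed nor needed, are in the scene too. What is meant by the nut is not orange, and is the smaller of those in its own colour.

How it is judged:
By the outcome, as a careful person would: the job done as asked, in the order asked, and still so for the second after the job is handed in, with the robot touching nothing.
It also fails if it takes over 72 s, if anything falls off the work surface, if the arm or the gripper's body presses on something with over 40 N, if the wrist force passes 120 N, or if a joint passes its speed limit or range.

## Working session

There is one attempt and no reset: what is moved stays moved. The work goes in short steps, Python scripts to look and compute and a shell command to move; the robot and the scene stay as the last step left them, time stands still between calls to the robot, and variables do not carry over. Pictures are saved under pics/ and viewed, about 8 in all and at most 12, crops included, and the job is handed in when it is done.

```bash
mkdir -p pics; ls; cat > h.py <<'E'
import numpy as np, cv2
from rig import telemetry, cams, order, r
def snap(n,f):
    c=cams.calibration(n); im=cams.snapshot(n); cv2.imwrite('pics/'+f+'.png',cv2.cvtColor(im,cv2.COLOR_RGB2BGR)); return im,c
def ray(c,u,v):
    T=np.array(c['cam_to_world']); d=T[:3,:3]@np.array([(u-c['cx'])/c['fx'],(v-c['cy'])/c['fy'],1]); return T[:3,3],d
def onz(c,u,v,z):
    o,d=ray(c,u,v); return o+d*(z-o[2])/d[2]
def proj(c,p):
    T=np.array(c['cam_to_world']); q=T[:3,:3].T@(np.array(p)-T[:3,3]); return c['fx']*q[0]/q[2]+c['cx'],c['fy']*q[1]/q[2]+c['cy']
E
python3 - <<'E'
from h import *
print({k:np.round(v,3) for k,v in telemetry.get_state().items()}, r.grasp_offset)
a,c=snap('top','top0'); b,d=snap('side','side0'); 
for x in(c,d): print(np.round(x['cam_to_world'],3),x['fx'])
E
```

```text
pics
{'time_s': np.float64(0.0), 'joint_positions': array([ 1.257,  0.379,  1.735,  0.   ,  1.029, -0.033]), 'joint_velocities': array([-0.002,  0.001, -0.002,  0.001,  0.001,  0.001]), 'joint_efforts': array([ 2.0000e-03, -7.6370e+01, -4.3439e+01,  6.5000e-02,  4.2000e-02,
       -0.0000e+00]), 'tool_pos': array([0.194, 0.672, 0.213]), 'eef_rot': array([ 0.14 ,  0.99 , -0.001, -0.   ]), 'force': array([ 0.29 , -0.33 , -0.007]), 'moment': array([-0.006,  0.048,  0.027]), 'opening': np.float64(0.091)} 0.0188
[[-0.009 -0.989  0.146  0.383]
 [-1.     0.01   0.005 -0.008]
 [-0.007 -0.146 -0.989  1.344]
 [ 0.     0.     0.     1.   ]] 460.5229732928057
[[ 0.996 -0.051  0.071  0.49 ]
 [-0.088 -0.633  0.769 -0.93 ]
 [ 0.006 -0.772 -0.635  0.891]
 [ 0.     0.     0.     1.   ]] 401.84146887495956
```

View pics/top0.png

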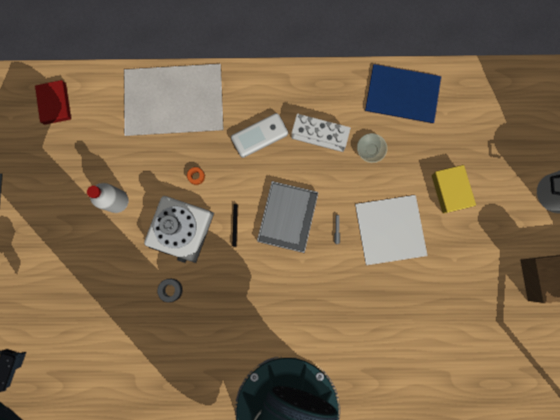

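View pics/side0.png

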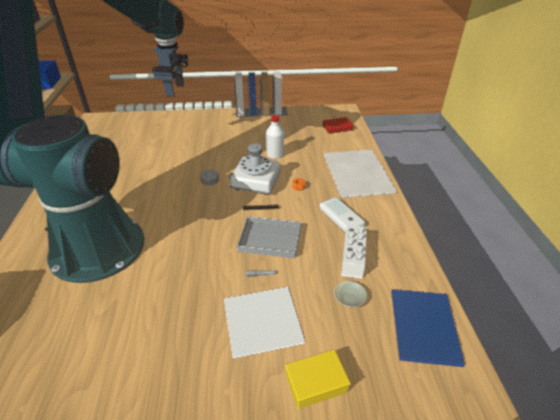

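Top view: the mixer with the nut is at about (172,226). The orange ring is at (196,176) and a larger grey ring lies on the table at (170,290). The tray is at (288,215) and the mat at (391,230). Side view: the nut is at about (255,149). The nut candidates are those three rings. I choose the one on the spindle (grey, smaller) and check it with a close crop.

```bash
python3 - <<'E'
from h import *
a=cv2.imread('pics/top0.png');b=cv2.imread('pics/side0.png')
x=cv2.resize(a[180:310,125:225],None,fx=4,fy=4,interpolation=cv2.INTER_CUBIC)[:520]
y=cv2.resize(b[135:200,190:310],None,fx=3.3,fy=3.3,interpolation=cv2.INTER_CUBIC)
o=np.zeros((520,800,3),np.uint8);o[:520,:400]=x;o[:y.shape[0],400:400+y.shape[1]]=y[:,:400];cv2.imwrite('pics/crop1.png',o)
c=cams.calibration('top')
for n,u,v,z in[('nut',170,225,.154),('spare',170,290,.024)]: print(n,onz(c,u,v,z), 'px/m',c['fx']/(1.34-z))
hsv=cv2.cvtColor(a,cv2.COLOR_BGR2HSV)
m=((hsv[...,1]<45)&(hsv[...,2]>150)).astype(np.uint8)
m[:, :350]=0;m[:, 435:]=0;m[:190]=0;m[270:]=0
k=max(cv2.findContours(m,0,2)[0],key=cv2.contourArea);R=cv2.minAreaRect(k);P=cv2.boxPoints(R)
W=np.array([onz(c,u,v,.004)for u,v in P]);print('mat',W.mean(0),np.linalg.norm(np.diff(W,axis=0),axis=1),W.round(3))
m=((hsv[...,1]<70)).astype(np.uint8);m[:, :250]=0;m[:, 325:]=0;m[:170]=0;m[260:]=0
k=max(cv2.findContours(m,0,2)[0],key=cv2.contourArea);R=cv2.minAreaRect(k);P=cv2.boxPoints(R)
W=np.array([onz(c,u,v,.02)for u,v in P]);print('tray',W.mean(0),np.linalg.norm(np.diff(W,axis=0),axis=1),W.round(3))
E
```

```text
nut [0.49980577 0.30008132 0.154     ] px/m 388.29930294503004
spare [0.32842504 0.32867638 0.024     ] px/m 349.94146906748153
mat [ 0.49575549 -0.30610689  0.004     ] [0.18306771 0.18203644 0.17946583] [[ 0.572 -0.205  0.004]
 [ 0.6   -0.386  0.004]
 [ 0.419 -0.406  0.004]
 [ 0.392 -0.228  0.004]]
tray [ 0.53541173 -0.00500096  0.02      ] [0.18300957 0.14403348 0.18220971] [[ 0.464  0.085  0.02 ]
 [ 0.642  0.043  0.02 ]
 [ 0.606 -0.097  0.02 ]
 [ 0.43  -0.052  0.02 ]]
```

View pics/crop1.png

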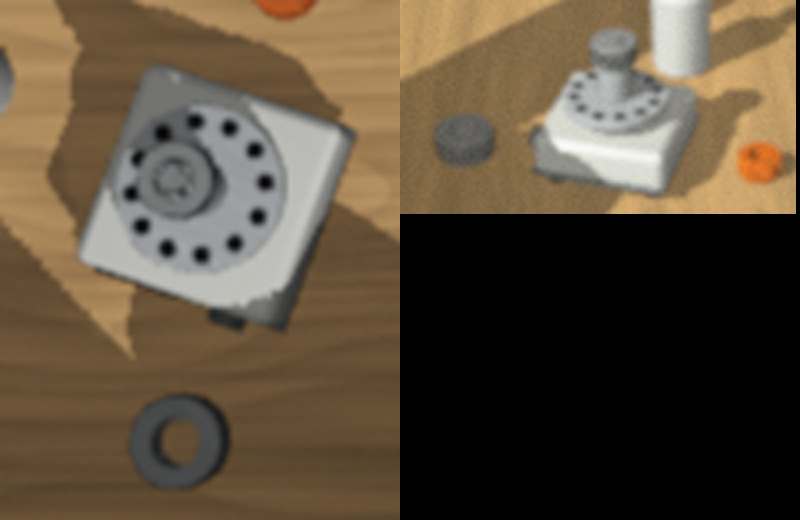

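The crop confirms it. The nut on the spindle is mid-grey with the spindle end showing at crop (175,180). The loose ring at (180,440) is darker and larger. Now I move above the nut, pre-turning clockwise so there is room to unscrew.

```bash

python3 -m jog '[[[1.2,-1.5,0.8,0,0,-7,9],[2.4,-3,1.6,0,0,-14,9],[3.7,-4.4,2.4,0,0,-21,9],[4.9,-5.9,3.2,0,0,-28,9],[6.1,-7.4,4,0,0,-35,9]]]' >/dev/null
for i in 1; do python3 -m jog '[[[1.2,-1.5,0,0,0,-7,9],[2.4,-3,0,0,0,-14,9],[3.7,-4.4,0,0,0,-21,9],[4.9,-5.9,0,0,0,-28,9],[6.1,-7.4,0,0,0,-35,9]]]'; done
python3 -m jog '[[[1.2,-1.5,0,0,0,-7,9],[2.4,-3,0,0,0,-14,9],[3.7,-4.4,0,0,0,-21,9],[4.9,-5.9,0,0,0,-28,9],[6.1,-7.4,0,0,0,-35,9]]]' >/dev/null
python3 -m jog '[[[1.2,-1.5,0,0,0,-7,9],[2.4,-3,0,0,0,-14,9],[3.7,-4.4,0,0,0,-21,9],[4.9,-5.9,0,0,0,-28,9],[6.1,-7.4,0,0,0,-35,9]]]' >/dev/null
python3 -m jog '[[[1.2,-1.5,0,0,0,-7,9],[2.4,-3,0,0,0,-14,9],[3.7,-4.4,0,0,0,-21,9],[4.9,-5.9,0,0,0,-28,9],[6.1,-7.4,0,0,0,-35,9]]]'
python3 -m jog '[[[0,0,0,0,0,0,9],[0,0,0,0,0,0,9]]]'
python3 - <<'E'
from h import *
s=telemetry.get_state();print(s['joint_positions'],s['time_s'])
a,c=snap('wrist','w1');print(np.round(c['cam_to_world'],3),c['fx'],c['cx'],c['cy'])
print('pred nut top',proj(c,[.5,.30,.154]))
t=cams.calibration('top');d=cams.calibration('side')
o1,d1=ray(t,168.75,225);o2,d2=ray(d,254.8,147)
A=np.c_[d1,-d2];k=np.linalg.lstsq(A,o2-o1,rcond=None)[0];print('tri',o1+k[0]*d1,o2+k[1]*d2)
E
```

```text
time_s: 0.93
tool_pos: [0.3164, 0.5236, 0.2537]
eef_rot: [0.685, 0.729, -0.0, 0.0]
force: [0.1, -0.1, -1.9]
opening: 0.0897
time_s: 2.18
tool_pos: [0.4994, 0.3017, 0.2537]
eef_rot: [0.995, -0.1, -0.0, 0.0]
force: [-0.4, -0.4, 0.1]
opening: 0.09
time_s: 2.35
tool_pos: [0.4991, 0.3021, 0.2537]
eef_rot: [0.995, -0.096, -0.0, 0.0]
force: [-0.9, 0.4, 1.2]
opening: 0.0901
[5.04206703e-01 1.50261994e-01 1.94901798e+00 1.09790980e-04
 1.04283666e+00 2.26823303e+00] 2.35
[[-0.192 -0.942 -0.274  0.577]
 [-0.981  0.184  0.054  0.287]
 [-0.     0.279 -0.96   0.424]
 [ 0.     0.     0.     1.   ]] 294.7484429735203 282.04108143112063 205.5404034420205
pred nut top (np.float64(283.94543211155167), np.float64(205.60956797934412))
tri [0.50031444 0.30460646 0.1491344 ] [0.50438459 0.30483459 0.14959223]
```

View pics/w1.png

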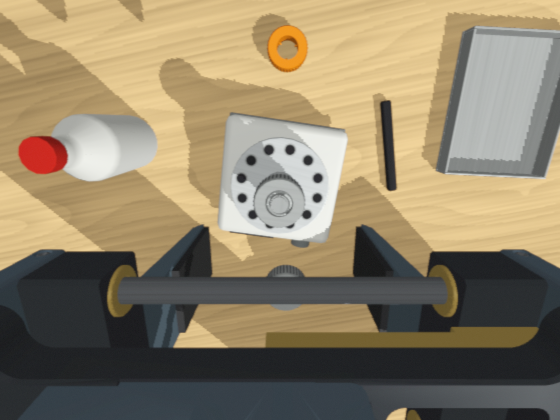

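The wrist view shows the spindle end and nut at about (279,203), the mixer square around it, and the fingers at left and right. I'll refine the spindle axis from the spindle ring.

```bash
python3 - <<'E'
from h import *
c=cams.calibration('wrist')
a=cv2.imread('pics/w1.png');x=a[160:245,235:325]
g=cv2.cvtColor(a,cv2.COLOR_BGR2GRAY)
H=cv2.HoughCircles(cv2.GaussianBlur(g,(3,3),0)[150:250,220:345],cv2.HOUGH_GRADIENT_ALT,1,2,param1=120,param2=.6,minRadius=8,maxRadius=60)
if H is not None:
  for u,v,R in H[0]: print(u+220,v+150,R,onz(c,u+220,v+150,.1575)[:2],onz(c,u+220,v+150,.154)[:2])
print('eye',onz(c,279,203,.1575), 'rad px spindle',c['fx']*.0125/.27,'nut',c['fx']*.025/.275)
cv2.imwrite('pics/w1c.png',cv2.resize(x,None,fx=6,fy=6,interpolation=cv2.INTER_CUBIC))
E
```

```text
296.0 200.0 41.86373 [0.50384609 0.28824486] [0.50288536 0.28825686]
271.0 206.0 30.480728 [0.50257037 0.31236539] [0.50159287 0.31269464]
296.0 195.0 42.16449 [0.50858816 0.28738987] [0.5076898  0.28739062]
265.0 203.0 30.071054 [0.50651299 0.31730101] [0.50558734 0.31769518]
286.0 203.0 32.698704 [0.50276378 0.29796796] [0.50178882 0.29810785]
299.0 212.0 33.76515 [0.49173292 0.28754499] [0.49061288 0.28754778]
279.0 184.0 48.719593 [0.52183923 0.30090137] [0.52111516 0.30107984]
278.0 204.0 27.246033 [0.50323556 0.30552221] [0.50226681 0.30576145]
279.0 190.0 20.933836 [0.51628106 0.30199609] [0.51548389 0.30218896]
275.0 193.0 20.323767 [0.51418484 0.30619488] [0.5133601  0.30644297]
275.0 193.0 43.849426 [0.51418484 0.30619488] [0.5133601  0.30644297]
290.0 202.0 22.73146 [0.50300636 0.29410742] [0.50203459 0.29419652]
285.0 215.0 23.923176 [0.49132413 0.30110841] [0.49019871 0.3012896 ]
278.0 204.0 12.825691 [0.50323556 0.30552221] [0.50226681 0.30576145]
276.0 216.0 21.357761 [0.49197095 0.30968858] [0.49085403 0.30998262]
249.0 213.0 24.716888 [0.49977059 0.33420641] [0.49875627 0.33482293]
273.0 189.0 16.233221 [0.51826862 0.3072615 ] [0.51749759 0.30752362]
276.0 186.0 15.057548 [0.52052049 0.30398134] [0.51977908 0.30420031]
314.0 174.0 13.649476 [0.52488534 0.26777663] [0.52420134 0.26751941]
eye [0.50401351 0.30441227 0.1575    ] rad px spindle 13.645761248774088 nut 26.795312997592752
```

View pics/w1c.png

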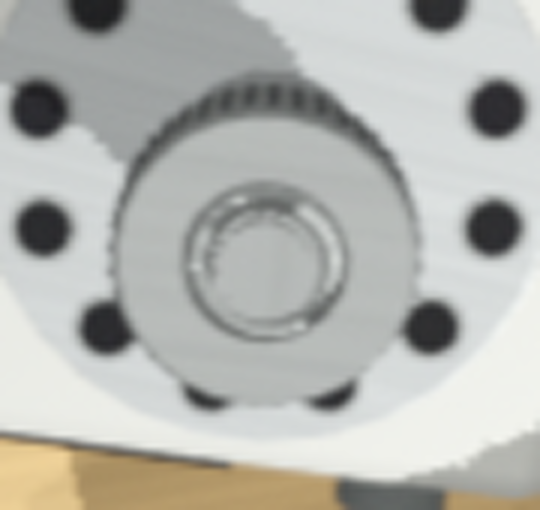

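The close crop shows the nut face centred at crop (266,260), which is pixel (279,203). The Hough circle and the two-view triangulation agree to 1–2 mm, giving an axis of about (0.5035, 0.3047). I descend to TCP z≈0.133 and grip.

```bash

python3 -m jog '[[[0.2,0.1,-2,0,0,0,9],[0.4,0.25,-4,0,0,0,9],[0.4,0.25,-6,0,0,0,9],[0.4,0.25,-8,0,0,0,9],[0.4,0.25,-9,0,0,0,9]]]'
python3 -m jog '[[[0,0,-1,0,0,0,9],[0,0,-2,0,0,0,9],[0,0,-3,0,0,0,9],[0,0,-3,0,0,0,9],[0,0,-3,0,0,0,9]]]'
python3 -m jog '[[[0,0,0,0,0,0,6],[0,0,0,0,0,0,5],[0,0,0,0,0,0,4.6],[0,0,0,0,0,0,4.6],[0,0,0,0,0,0,4.6]]]' 20
python3 -m jog '[[[0,0,0,0,0,0,4.6],[0,0,0,0,0,0,4.6],[0,0,0,0,0,0,4.6],[0,0,0,0,0,0,4.6]]]' 20
```

```text
time_s: 2.82
tool_pos: [0.5014, 0.3053, 0.1616]
eef_rot: [0.995, -0.095, -0.001, 0.001]
force: [-0.3, 0.0, -0.6]
opening: 0.0901
time_s: 3.23
tool_pos: [0.5029, 0.3051, 0.1338]
eef_rot: [0.995, -0.097, -0.0, 0.0]
force: [0.3, 0.2, 0.3]
opening: 0.0899
time_s: 3.65
tool_pos: [0.5031, 0.3051, 0.1342]
eef_rot: [0.995, -0.097, 0.0, -0.0]
force: [-0.6, -0.2, -0.2]
opening: 0.0596
time_s: 3.98
tool_pos: [0.503, 0.3051, 0.134]
eef_rot: [0.995, -0.097, 0.0, 0.0]
force: [-1.1, -1.4, 3.4]
opening: 0.0496
```

```bash

python3 -m jog '[[[0,0,0.03,0,0,7,4.6],[0,0,0.06,0,0,14,4.6],[0,0,0.1,0,0,21,4.6],[0,0,0.13,0,0,28,4.6],[0,0,0.16,0,0,35,4.6]]]'
python3 -m jog '[[[0,0,0.03,0,0,7,4.6],[0,0,0.06,0,0,14,4.6],[0,0,0.1,0,0,21,4.6],[0,0,0.13,0,0,28,4.6],[0,0,0.16,0,0,35,4.6]]]'
python3 -c "
from rig import telemetry as t;print(t.get_state()['moment'],t.get_state()['joint_positions'])"
```

```text
time_s: 4.4
tool_pos: [0.5029, 0.3051, 0.1354]
eef_rot: [0.978, 0.21, -0.0, 0.0]
force: [-0.4, 0.8, 0.1]
opening: 0.0496
time_s: 4.82
tool_pos: [0.5029, 0.3051, 0.137]
eef_rot: [0.869, 0.494, -0.0, -0.0]
force: [-0.6, -0.3, 0.4]
opening: 0.0494
[-0.13249343  0.18277795 -0.04813866] [5.05661051e-01 3.11065136e-01 1.99708049e+00 1.10649259e-04
 8.33636205e-01 1.04215430e+00]
```

```bash

python3 -m jog '[[[0,0,0.03,0,0,7,4.6],[0,0,0.06,0,0,14,4.6],[0,0,0.1,0,0,21,4.6],[0,0,0.13,0,0,28,4.6],[0,0,0.16,0,0,35,4.6]]]'
python3 -m jog '[[[0,0,0.03,0,0,7,4.6],[0,0,0.06,0,0,14,4.6],[0,0,0.1,0,0,21,4.6],[0,0,0.13,0,0,28,4.6],[0,0,0.16,0,0,35,4.6]]]'
python3 -m jog '[[[0,0,0.03,0,0,7,4.6],[0,0,0.06,0,0,14,4.6],[0,0,0.1,0,0,21,4.6],[0,0,0.13,0,0,28,4.6],[0,0,0.16,0,0,35,4.6]]]'
python3 -m jog '[[[0,0,0.03,0,0,7,4.6],[0,0,0.06,0,0,14,4.6],[0,0,0.1,0,0,21,4.6],[0,0,0.13,0,0,28,4.6],[0,0,0.16,0,0,35,4.6]]]'
python3 -m jog '[[[0,0,0.03,0,0,7,4.6],[0,0,0.06,0,0,14,4.6],[0,0,0.1,0,0,21,4.6],[0,0,0.13,0,0,28,4.6],[0,0,0.16,0,0,28,4.6]]]'
python3 -m jog '[[[0,0,0.1,0,0,0,4.6],[0,0,0.2,0,0,0,4.6],[0,0,0.3,0,0,0,4.6]]]'
```

```text
time_s: 5.23
tool_pos: [0.5029, 0.3051, 0.1387]
eef_rot: [0.68, 0.733, -0.0, -0.0]
force: [-1.0, 0.5, -0.1]
opening: 0.05
time_s: 5.65
tool_pos: [0.5028, 0.3051, 0.1402]
eef_rot: [0.428, 0.904, -0.0, -0.0]
force: [-0.9, 0.6, 0.1]
opening: 0.0496
time_s: 6.07
tool_pos: [0.5027, 0.3051, 0.1418]
eef_rot: [0.137, 0.991, -0.0, -0.0]
force: [-0.6, 0.3, 1.3]
opening: 0.0495
time_s: 6.48
tool_pos: [0.5026, 0.305, 0.1433]
eef_rot: [-0.167, 0.986, -0.0, -0.0]
force: [-0.7, -1.5, 1.6]
opening: 0.0498
time_s: 6.9
tool_pos: [0.5026, 0.3049, 0.1449]
eef_rot: [-0.401, 0.916, -0.0, -0.0]
force: [-0.3, -2.4, -2.2]
opening: 0.05
time_s: 7.15
tool_pos: [0.5026, 0.3049, 0.1479]
eef_rot: [-0.397, 0.918, -0.0, -0.0]
force: [-1.9, -1.4, -2.5]
opening: 0.0497
```

```bash
python3 - <<'E'
from h import *
snap('side','s2'); b=cv2.imread('pics/s2.png')
a,c=snap('wrist','w2')
cv2.imwrite('pics/m2.png',np.hstack([cv2.resize(b[120:200,205:305],(500,400),interpolation=2),cv2.resize(cv2.imread('pics/w2.png')[130:310,220:340],(267,400))]))
print(telemetry.get_state()['joint_positions'])
E
```

```text
[ 5.05612099e-01  2.94677224e-01  1.99376709e+00 -8.29165834e-06
  8.53818069e-01 -1.88218123e+00]
```

View pics/m2.png

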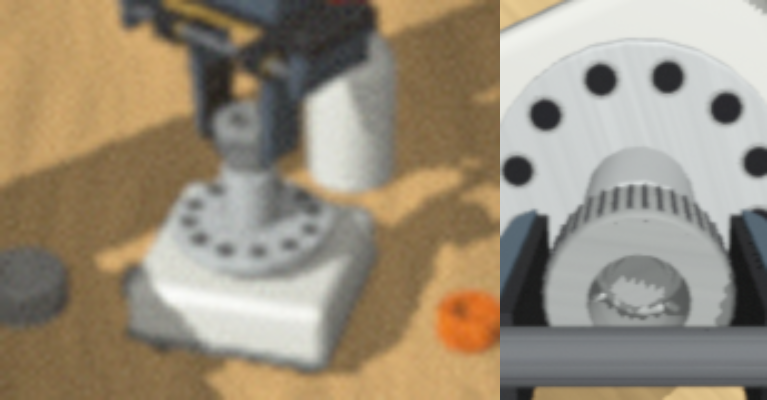

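The nut has risen, with the spindle end now well down inside its bore (side crop (240,120), wrist crop (637,290)), and it is held. I lift it clear.

```bash

python3 -m jog '[[[0,0,0.3,0,0,0,4.6],[0,0,0.6,0,0,0,4.6],[0,0,0.9,0,0,0,4.6],[0,0,1.2,0,0,0,4.6],[0,0,1.6,0,0,0,4.6]]]' 
python3 -m jog '[[[0,0,0.5,0,0,0,4.6],[0,0,1.2,0,0,0,4.6],[0,0,2.2,0,0,0,4.6],[0,0,3.4,0,0,0,4.6],[0,0,4.4,0,0,0,4.6]]]'
python3 -c "
from h import *
snap('side','s3');snap('top','t3')
b=cv2.imread('pics/s3.png')
cv2.imwrite('pics/m3.png',cv2.resize(b[100:200,205:305],(500,500),interpolation=2))"
```

```text
time_s: 7.67
tool_pos: [0.5034, 0.3054, 0.1648]
eef_rot: [-0.398, 0.917, 0.0, 0.001]
force: [-0.3, -0.0, -0.1]
opening: 0.0499
time_s: 8.08
tool_pos: [0.5033, 0.3053, 0.2099]
eef_rot: [-0.398, 0.917, 0.0, 0.001]
force: [-0.4, 0.0, -0.8]
opening: 0.0499
```

View pics/m3.png

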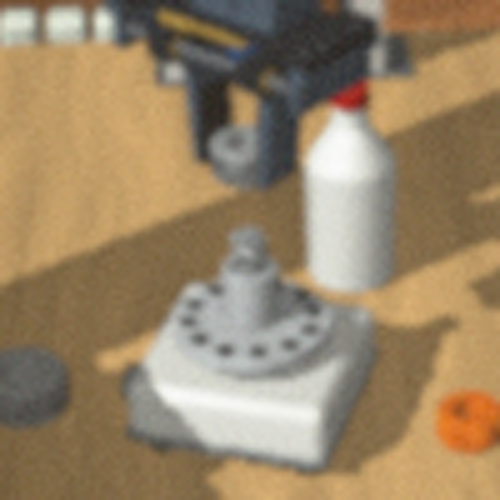

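The nut is off and held at crop (235,155), and the spindle is bare. I carry the nut to the tray centre at (0.535, -0.005).

```bash

python3 -m jog '[[[0.2,-1.4,0,0,0,-7,4.6],[0.4,-3.4,0,0,0,-14,4.6],[0.6,-5.7,0,0,0,-21,4.6],[0.8,-8,0,0,0,-28,4.6],[1.1,-10.4,0,0,0,-35,4.6]]]' 
python3 -m jog '[[[0.2,-2,0,0,0,-7,4.6],[0.4,-4,0,0,0,-14,4.6],[0.6,-6.2,0,0,0,-21,4.6],[0.8,-8.2,0,0,0,-28,4.6],[1.1,-10.3,0,0,0,-35,4.6]]]' 
python3 -m jog '[[[0.2,-2.4,-0.5,0,0,-7,4.6],[0.4,-4.8,-2,0,0,-14,4.6],[0.6,-7.2,-4,0,0,-21,4.6],[0.8,-9,-6,0,0,-28,4.6],[1.0,-10.3,-8,0,0,-35,4.6]]]' 
python3 -m jog '[[[0,0,-2.5,0,0,0,4.6],[0,0,-5,0,0,0,4.6],[0,0,-7.2,0,0,0,4.6],[0,0,-9,0,0,0,4.6],[0,0,-10,0,0,0,4.6]]]'
python3 -m jog '[[[0,0,0,0,0,0,4.6],[0,0,0,0,0,0,4.6]]]'
```

```text
time_s: 8.6
tool_pos: [0.5137, 0.2002, 0.208]
eef_rot: [-0.101, 0.995, -0.0, -0.0]
force: [1.0, 0.4, -0.2]
opening: 0.0496
time_s: 9.02
tool_pos: [0.5248, 0.0971, 0.208]
eef_rot: [0.203, 0.979, -0.0, -0.0]
force: [1.2, -0.1, -0.7]
opening: 0.0496
time_s: 9.43
tool_pos: [0.535, -0.0064, 0.1274]
eef_rot: [0.488, 0.873, 0.0, 0.0]
force: [0.7, -0.9, -0.7]
opening: 0.0495
time_s: 9.85
tool_pos: [0.5339, -0.0049, 0.0261]
eef_rot: [0.486, 0.874, -0.001, -0.001]
force: [0.6, 0.0, -0.9]
opening: 0.0499
time_s: 10.02
tool_pos: [0.535, -0.0049, 0.0283]
eef_rot: [0.485, 0.874, -0.0, -0.0]
force: [0.3, -0.6, -0.1]
opening: 0.0497
```

```bash

python3 -m jog '[[[0,0,-0.4,0,0,0,4.6],[0,0,-0.8,0,0,0,4.6],[0,0,-1.2,0,0,0,4.6],[0,0,-1.5,0,0,0,4.6],[0,0,-1.7,0,0,0,4.6]]]'
python3 -m jog '[[[0,0,-0.1,0,0,0,4.6],[0,0,-0.2,0,0,0,4.6],[0,0,-0.3,0,0,0,4.6],[0,0,-0.3,0,0,0,4.6]]]'
```

```text
time_s: 10.43
tool_pos: [0.535, -0.0049, 0.0109]
eef_rot: [0.485, 0.874, 0.0, -0.0]
force: [0.6, -0.1, -1.8]
opening: 0.0499
time_s: 10.77
tool_pos: [0.535, -0.0049, 0.008]
eef_rot: [0.485, 0.874, -0.0, -0.0]
force: [0.0, -0.3, -0.7]
opening: 0.0496
```

```bash

python3 -m jog '[[[0,0,-0.05,0,0,0,4.6],[0,0,-0.1,0,0,0,4.6],[0,0,-0.1,0,0,0,4.6]]]'
python3 -m jog '[[[0,0,-0.03,0,0,0,4.6],[0,0,-0.07,0,0,0,4.6],[0,0,-0.07,0,0,0,4.6]]]'
```

```text
time_s: 11.02
tool_pos: [0.535, -0.0049, 0.0071]
eef_rot: [0.486, 0.874, -0.0, -0.0]
force: [-0.8, -0.5, -1.3]
opening: 0.0496
time_s: 11.27
tool_pos: [0.535, -0.0049, 0.007]
eef_rot: [0.485, 0.874, -0.0, -0.0]
force: [-5.1, 0.1, 12.6]
opening: 0.0498
```

Contact (12.6 N up) at the expected height. I release by opening a little, then go up.

```bash

python3 -m jog '[[[0,0,0.05,0,0,0,5.2],[0,0,0.05,0,0,0,5.6],[0,0,0.05,0,0,0,6.2],[0,0,0.05,0,0,0,6.5],[0,0,0.05,0,0,0,6.5]]]'
python3 -m jog '[[[0,0,0.5,0,0,0,6.5],[0,0,1.5,0,0,0,6.5],[0,0,3,0,0,0,6.5],[0,0,5,0,0,0,6.5],[0,0,8,0,0,0,6.5]]]'
python3 -m jog '[[[0,0,3,0,0,0,6.5],[0,0,6,0,0,0,6.5],[0,0,9,0,0,0,6.5],[0,0,11,0,0,0,6.5],[0,0,12,0,0,0,6.5]]]'
python3 -c "
from h import *
snap('wrist','w4');b=snap('top','t4')"
```

```text
time_s: 11.68
tool_pos: [0.535, -0.0049, 0.0069]
eef_rot: [0.485, 0.874, -0.0, 0.0]
force: [-0.3, 0.0, -0.1]
opening: 0.0648
time_s: 12.1
tool_pos: [0.5338, -0.0048, 0.0871]
eef_rot: [0.485, 0.874, -0.001, -0.001]
force: [-0.3, 0.0, -0.0]
opening: 0.0649
time_s: 12.52
tool_pos: [0.5361, -0.0049, 0.2108]
eef_rot: [0.485, 0.874, 0.001, 0.002]
force: [0.8, -0.7, -0.4]
opening: 0.0651
```

View pics/w4.png

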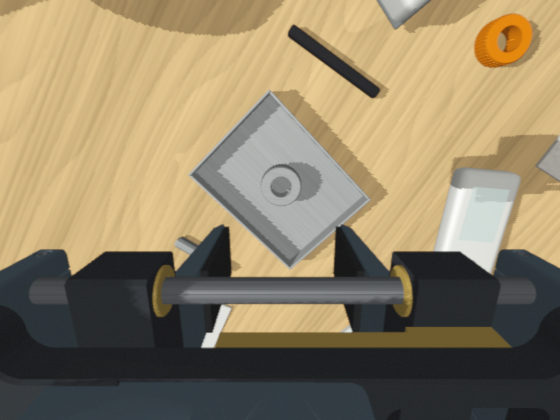

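The nut lies flat in the tray at pixel (281,184), and the tray is undisturbed. Next I go back to the rotor hub.

```bash

python3 -m jog '[[[-0.3,3,0,0,0,0,7],[-0.6,6.5,0,0,0,0,7],[-1,10,0,0,0,0,7],[-1.3,13.5,0,0,0,0,7],[-1.7,17,0,0,0,0,7]]]' 
python3 -m jog '[[[-0.3,3.5,0,0,0,0,7],[-0.7,7,0,0,0,0,7],[-1,10,0,0,0,0,7],[-1.3,12.5,0,0,0,0,7],[-1.5,14,0,0,0,0,7]]]'
python3 -m jog '[[[0,0,0,0,0,0,7],[0,0,0,0,0,0,7]]]'
```

```text
time_s: 13.03
tool_pos: [0.5168, 0.1664, 0.2053]
eef_rot: [0.486, 0.874, -0.001, -0.001]
force: [0.3, 0.1, 0.4]
opening: 0.0704
time_s: 13.45
tool_pos: [0.5018, 0.3069, 0.2052]
eef_rot: [0.485, 0.875, -0.001, -0.001]
force: [0.1, 1.0, -0.1]
opening: 0.0703
time_s: 13.62
tool_pos: [0.5024, 0.3048, 0.2057]
eef_rot: [0.485, 0.875, -0.001, -0.0]
force: [0.4, -1.3, 0.7]
opening: 0.07
```

```bash
python3 - <<'E'
from h import *
a,c=snap('wrist','w5');s=telemetry.get_state();print(s['tool_pos'])
u,v=map(int,proj(c,[.5035,.305,.15]));print(u,v)
# holes: mean of dark blobs on disc at z=.086
g=cv2.cvtColor(a,cv2.COLOR_RGB2GRAY);m=(g<75).astype(np.uint8)
n,l,st,ct=cv2.connectedComponentsWithStats(m)
P=[]
for i in range(1,n):
    p=onz(c,*ct[i],.086); d=np.hypot(p[0]-.5035,p[1]-.305)
    if .03<d<.06 and 20<st[i,4]<400: P.append(p[:2]);print(ct[i],st[i,4],p[:2],d)
if len(P)>3:
    P=np.array(P,np.float32); A=np.c_[2*P,np.ones(len(P))];x=np.linalg.lstsq(A,(P**2).sum(1),rcond=None)[0];print('centre',x[:2],'R',np.sqrt(x[2]+x[0]**2+x[1]**2))
E
```

```text
[0.50263852 0.30421464 0.20599181]
282 221
[280.41463415 155.47560976] 82 [0.47734548 0.34248258] 0.04570560799492183
[304.2195122  161.13414634] 82 [0.50004432 0.35017258] 0.04530456982467467
[257.23170732 162.56097561] 82 [0.46168714 0.32456224] 0.04616271474466555
[321.2 177.6] 80 [0.52333049 0.34543889] 0.04503945045013278
[241.38157895 180.        ] 76 [0.45713033 0.30121025] 0.04652427697529396
[327.19767442 199.40697674] 86 [0.54110155 0.33005394] 0.045183809940020477
[237.11267606 202.35211268] 71 [0.46494833 0.27878753] 0.04661893411690995
[321.05555556 220.80555556] 72 [0.54870247 0.30768933] 0.0452824007586576
[244.5        223.36363636] 66 [0.48268753 0.26309246] 0.046791030361059464
[305.  236.5] 60 [0.54415712 0.28420924] 0.04566461782688511
[261.74193548 237.93548387] 62 [0.50629402 0.25860856] 0.04647549695302733
[283.3968254  242.63492063] 63 [0.52854481 0.26619683] 0.046183640745325806
centre [0.50295033 0.3043663 ] R 0.04590824058084971
```

The fit to the 12 rotor holes gives its centre as (0.5030, 0.3044), matching the TCP. I descend and grip the hub.

```bash

python3 -m jog '[[[0,0,-2,0,0,0,7],[0,0,-4.5,0,0,0,7],[0,0,-7,0,0,0,7],[0,0,-8.5,0,0,0,7],[0,0,-9.5,0,0,0,7]]]' 
python3 -m jog '[[[0,0,-0.5,0,0,0,7],[0,0,-1,0,0,0,7],[0,0,-1.4,0,0,0,7],[0,0,-1.4,0,0,0,7],[0,0,-1.4,0,0,0,7]]]'
python3 -m jog '[[[0,0,0,0,0,0,5],[0,0,0,0,0,0,4.3],[0,0,0,0,0,0,3.6],[0,0,0,0,0,0,3.6],[0,0,0,0,0,0,3.6]]]' 35
python3 -m jog '[[[0,0,0,0,0,0,3.6],[0,0,0,0,0,0,3.6],[0,0,0,0,0,0,3.6],[0,0,0,0,0,0,3.6]]]' 35
```

```text
time_s: 14.08
tool_pos: [0.5024, 0.3032, 0.1099]
eef_rot: [0.486, 0.874, -0.001, -0.001]
force: [0.3, 0.6, 0.8]
opening: 0.0697
time_s: 14.5
tool_pos: [0.5033, 0.3052, 0.0984]
eef_rot: [0.486, 0.874, 0.0, 0.0]
force: [0.2, 0.3, -0.5]
opening: 0.0702
time_s: 14.92
tool_pos: [0.5029, 0.3051, 0.0981]
eef_rot: [0.485, 0.874, -0.0, -0.0]
force: [1.0, 1.1, 4.0]
opening: 0.0399
time_s: 15.25
tool_pos: [0.503, 0.3051, 0.0981]
eef_rot: [0.485, 0.874, -0.0, -0.0]
force: [-3.5, -0.8, 5.9]
opening: 0.0398
```

Gripped at 40 mm, with the TCP 24 mm above the rotor's underside. I lift straight up, slowly at first.

```bash

python3 -m jog '[[[0,0,0.2,0,0,0,3.6],[0,0,0.5,0,0,0,3.6],[0,0,0.9,0,0,0,3.6],[0,0,1.4,0,0,0,3.6],[0,0,2,0,0,0,3.6]]]' 
python3 -m jog '[[[0,0,0.8,0,0,0,3.6],[0,0,1.6,0,0,0,3.6],[0,0,2.4,0,0,0,3.6],[0,0,3.2,0,0,0,3.6],[0,0,4,0,0,0,3.6]]]' 
python3 -m jog '[[[0,0,0.8,0,0,0,3.6],[0,0,1.6,0,0,0,3.6],[0,0,2.4,0,0,0,3.6],[0,0,3.2,0,0,0,3.6],[0,0,4,0,0,0,3.6]]]' 
python3 -m jog '[[[0,0,0.5,0,0,0,3.6],[0,0,1,0,0,0,3.6],[0,0,1,0,0,0,3.6],[0,0,1,0,0,0,3.6]]]'
python3 -c "
from h import *
snap('side','s6')
b=cv2.imread('pics/s6.png')
cv2.imwrite('pics/m6.png',cv2.resize(b[90:200,195:305],(500,500),interpolation=2))"
```

```text
time_s: 15.67
tool_pos: [0.5029, 0.305, 0.1183]
eef_rot: [0.485, 0.874, -0.0, -0.0]
force: [0.5, -0.7, -3.1]
opening: 0.0398
time_s: 16.08
tool_pos: [0.5031, 0.3051, 0.1589]
eef_rot: [0.486, 0.874, 0.0, 0.0]
force: [1.1, -0.8, -4.3]
opening: 0.0399
time_s: 16.5
tool_pos: [0.503, 0.3051, 0.1987]
eef_rot: [0.486, 0.874, -0.0, -0.0]
force: [-0.8, 1.0, -2.9]
opening: 0.0395
time_s: 16.83
tool_pos: [0.503, 0.3051, 0.208]
eef_rot: [0.485, 0.874, 0.0, 0.0]
force: [-0.3, 0.2, -3.4]
opening: 0.0396
```

View pics/m6.png

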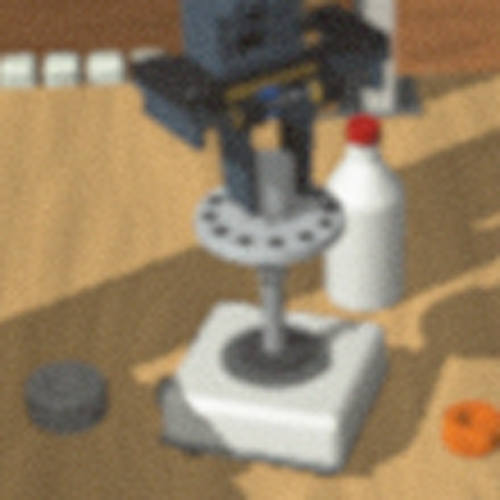

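The rotor hangs level and clear of the spindle, with 26 mm to spare (disc at crop (270,225), spindle tip below it). I carry it to the mat centre at (0.496, -0.306).

```bash

python3 -m jog '[[[0,-0.7,0,0,0,0,3.6],[0,-2,0,0,0,0,3.6],[0,-4,0,0,0,0,3.6],[-0.1,-6.5,0,0,0,0,3.6],[-0.1,-9.1,0,0,0,0,3.6]]]' 
python3 -m jog '[[[0,-3,0,0,0,0,3.6],[0,-6,0,0,0,0,3.6],[0,-9,0,0,0,0,3.6],[-0.1,-12,0,0,0,0,3.6],[-0.2,-15,0,0,0,0,3.6]]]' 
python3 -m jog '[[[0,-3,0,0,0,0,3.6],[0,-6,0,0,0,0,3.6],[0,-9,0,0,0,0,3.6],[-0.1,-12,0,0,0,0,3.6],[-0.2,-15,0,0,0,0,3.6]]]' 
python3 -m jog '[[[0,-3,0,0,0,0,3.6],[0,-6,0,0,0,0,3.6],[0,-9,0,0,0,0,3.6],[-0.1,-12,0,0,0,0,3.6],[-0.2,-15,0,0,0,0,3.6]]]' 
python3 -m jog '[[[0,-2.5,0,0,0,0,3.6],[0,-4.7,0,0,0,0,3.6],[0,-6.2,0,0,0,0,3.6],[0,-7,0,0,0,0,3.6],[0,-7,0,0,0,0,3.6]]]' 
python3 -m jog '[[[0,0,-1,0,0,0,3.6],[0,0,-3,0,0,0,3.6],[0,0,-5,0,0,0,3.6],[0,0,-7,0,0,0,3.6],[0,0,-8,0,0,0,3.6]]]'
python3 -m jog '[[[0,0,-1,0,0,0,3.6],[0,0,-2.5,0,0,0,3.6],[0,0,-4,0,0,0,3.6],[0,0,-5,0,0,0,3.6],[0,0,-5.5,0,0,0,3.6]]]'
python3 -m jog '[[[0,0,0,0,0,0,3.6],[0,0,0,0,0,0,3.6]]]'
python3 -c "
from h import *
snap('side','s7');snap('top','t7')
b=cv2.imread('pics/s7.png');t=cv2.imread('pics/t7.png')
cv2.imwrite('pics/m7.png',np.hstack([cv2.resize(b[230:390,190:350],(400,400),interpolation=2),cv2.resize(t[150:310,320:480],(400,400),interpolation=2)]))"
```

```text
time_s: 17.3
tool_pos: [0.5014, 0.2124, 0.2075]
eef_rot: [0.485, 0.874, -0.0, -0.0]
force: [0.3, 0.7, -3.5]
opening: 0.0395
time_s: 17.72
tool_pos: [0.4991, 0.0618, 0.2077]
eef_rot: [0.486, 0.874, -0.0, -0.0]
force: [1.7, -0.3, -3.5]
opening: 0.0394
time_s: 18.13
tool_pos: [0.4969, -0.0881, 0.2077]
eef_rot: [0.486, 0.874, -0.0, -0.0]
force: [1.3, 0.2, -3.2]
opening: 0.0401
time_s: 18.55
tool_pos: [0.4947, -0.238, 0.2077]
eef_rot: [0.486, 0.874, -0.0, -0.0]
force: [0.8, 0.9, -4.0]
opening: 0.0397
time_s: 18.97
tool_pos: [0.4955, -0.307, 0.2077]
eef_rot: [0.486, 0.874, -0.0, -0.0]
force: [-0.5, -0.2, -3.1]
opening: 0.0394
time_s: 19.38
tool_pos: [0.4948, -0.3039, 0.1251]
eef_rot: [0.485, 0.875, 0.0, -0.002]
force: [-0.9, 0.3, -3.2]
opening: 0.0397
time_s: 19.8
tool_pos: [0.4957, -0.3053, 0.0718]
eef_rot: [0.485, 0.874, 0.0, -0.001]
force: [0.9, 0.1, -3.4]
opening: 0.0393
time_s: 19.97
tool_pos: [0.4963, -0.3059, 0.0733]
eef_rot: [0.485, 0.874, -0.0, 0.0]
force: [-0.4, -0.3, -3.5]
opening: 0.0397
```

View pics/m7.png

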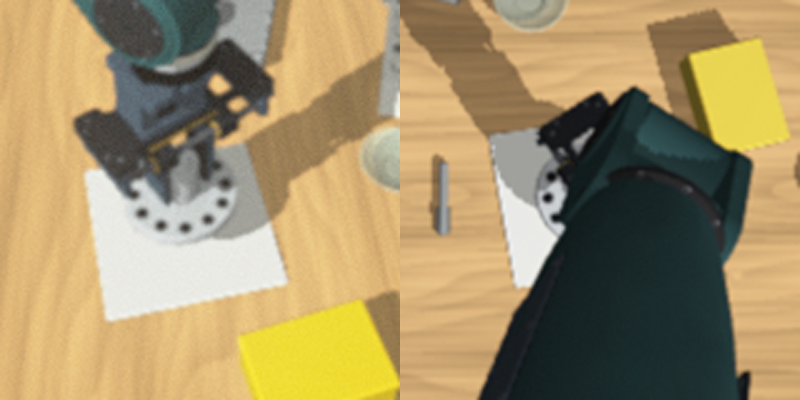

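The rotor is still level and over the mat (disc at crop (182,197), shifted back in this view because it is about 45 mm above it). I lower it to a TCP height of about 0.028.

```bash

python3 -m jog '[[[0,0,-1,0,0,0,3.6],[0,0,-2.2,0,0,0,3.6],[0,0,-3.2,0,0,0,3.6],[0,0,-3.8,0,0,0,3.6],[0,0,-4.1,0,0,0,3.6]]]'
python3 -m jog '[[[0,0,-0.07,0,0,0,3.6],[0,0,-0.14,0,0,0,3.6],[0,0,-0.2,0,0,0,3.6],[0,0,-0.26,0,0,0,3.6],[0,0,-0.26,0,0,0,3.6]]]'
```

```text
time_s: 20.48
tool_pos: [0.4953, -0.3054, 0.0303]
eef_rot: [0.485, 0.874, 0.0, -0.001]
force: [0.5, 0.6, -2.0]
opening: 0.0395
time_s: 20.9
tool_pos: [0.4961, -0.306, 0.0296]
eef_rot: [0.485, 0.874, -0.0, 0.0]
force: [0.4, -0.7, -3.3]
opening: 0.0399
```

```bash

python3 -m jog '[[[0,0,-0.04,0,0,0,3.6],[0,0,-0.08,0,0,0,3.6],[0,0,-0.12,0,0,0,3.6],[0,0,-0.12,0,0,0,3.6]]]'
python3 -m jog '[[[0,0,-0.04,0,0,0,3.6],[0,0,-0.06,0,0,0,3.6],[0,0,-0.06,0,0,0,3.6]]]'
```

```text
time_s: 21.23
tool_pos: [0.496, -0.3059, 0.0282]
eef_rot: [0.485, 0.874, -0.0, 0.0]
force: [-0.5, -0.4, -2.2]
opening: 0.0394
time_s: 21.48
tool_pos: [0.4961, -0.3059, 0.028]
eef_rot: [0.485, 0.874, 0.0, -0.0]
force: [-3.5, 2.3, 7.9]
opening: 0.0398
```

Contact. I release gently, back off and look.

```bash

python3 -m jog '[[[0,0,0.05,0,0,0,4.2],[0,0,0.05,0,0,0,4.6],[0,0,0.05,0,0,0,5.4],[0,0,0.05,0,0,0,6],[0,0,0.05,0,0,0,6.5]]]'
python3 -m jog '[[[0,0,0,0,0,0,6.5],[0,0,0,0,0,0,6.5],[0,0,1,0,0,0,6.5],[0,0,2.5,0,0,0,6.5],[0,0,5,0,0,0,6.5]]]'
python3 -m jog '[[[0,0,3,0,0,0,6.5],[0,0,6,0,0,0,6.5],[0,0,9,0,0,0,6.5],[0,0,12,0,0,0,6.5],[0,0,15,0,0,0,6.5]]]'
python3 -m jog '[[[0,4,0,0,0,0,6.5],[0,8,0,0,0,0,6.5],[0,12,0,0,0,0,6.5],[0,16,0,0,0,0,6.5],[0,20,0,0,0,0,6.5]]]' >/dev/null
python3 -m jog '[[[0,4,0,0,0,0,6.5],[0,8,0,0,0,0,6.5],[0,12,0,0,0,0,6.5],[0,16,0,0,0,0,6.5],[0,20,0,0,0,0,6.5]]]' >/dev/null
python3 -m jog '[[[0,4,0,0,0,0,6.5],[0,8,0,0,0,0,6.5],[0,11,0,0,0,0,6.5],[0,12,0,0,0,0,6.5],[0,12,0,0,0,0,6.5]]]'
python3 - <<'E'
from h import *
a,c=snap('top','t8')
g=cv2.cvtColor(a,cv2.COLOR_RGB2GRAY);m=(g<90).astype(np.uint8);n,l,st,ct=cv2.connectedComponentsWithStats(m);P=[]
for i in range(1,n):
    p=onz(c,*ct[i],.016); d=np.hypot(p[0]-.496,p[1]+.306)
    if .03<d<.06 and 3<st[i,4]<60: P.append(p[:2])
P=np.array(P);x=np.linalg.lstsq(np.c_[2*P,np.ones(len(P))],(P**2).sum(1),rcond=None)[0];print(len(P),'centre',x[:2],'R',np.sqrt(x[2]+x[0]**2+x[1]**2))
E
```

```text
time_s: 21.9
tool_pos: [0.4961, -0.3059, 0.028]
eef_rot: [0.485, 0.874, -0.0, 0.0]
force: [-0.7, 0.9, 0.5]
opening: 0.063
time_s: 22.32
tool_pos: [0.4949, -0.3052, 0.0775]
eef_rot: [0.485, 0.874, 0.0, -0.002]
force: [-0.4, -0.4, -0.4]
opening: 0.065
time_s: 22.73
tool_pos: [0.4957, -0.3057, 0.2304]
eef_rot: [0.485, 0.874, -0.0, 0.0]
force: [0.5, -0.5, -0.3]
opening: 0.0651
time_s: 23.98
tool_pos: [0.4958, 0.216, 0.2286]
eef_rot: [0.484, 0.875, 0.0, 0.0]
force: [0.4, -0.4, 0.2]
opening: 0.0647
12 centre [ 0.49524621 -0.30474265] R 0.045841239351814056
```

View pics/t8.png

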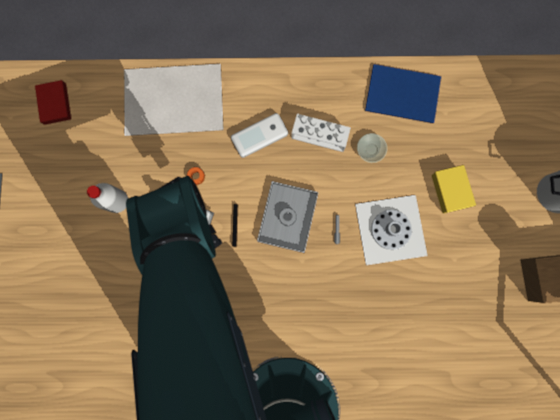

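The picture shows the rotor hub up, centred on the mat at (391,229), and the nut in the tray at (288,216). The bystanders I can see are where they started. The arm is clear, so I hand in.

```bash
python3 -c "
from rig import order,telemetry as t;print(t.get_state()['time_s'],order.hand_in())"
```

```text
the job is handed in; nothing more can be done
24.0333 None
```

The nut is in the steel tray and the rotor sits hub up on the white mat. I handed the job in at 24.0 s with the arm clear of everything.

- **Nut:** I turned it about 238° anticlockwise while following its climb, lifted it clear and set it down flat in the tray. I let go after about 12.6 N of contact on the floor.
- **Rotor:** I lifted it by the hub until it was 26 mm clear of the spindle, carried it level to the mat and let go after about 8 N of contact.
- **Last checks:** A fit to the 12 rotor holes puts its centre at (0.495, -0.305), against a measured mat centre of (0.496, -0.306). That leaves about 30 mm of mat all round. The nut is in the tray and the bystanders look unmoved in the last top view.
- **Not seen:** The arm covered most of the mixer, and the spare grey ring, in that last view. Both were in place in the side view taken while the rotor was lifted, and the arm passed well above them after that.

No checks failed. The measurements of the spindle axis agreed to about 1–2 mm.

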